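# Peel the stuck cover tray off a loaded carrier tray and present it

### The arm

A 7-joint arm with a two-finger parallel gripper is mounted at the origin on the work surface. World frame = base frame: x ahead of the robot, y to its left, z up, the work surface at z = 0. Lengths are in m, angles in degrees, forces in N, time in s.
With the tool pointing down it reaches from about 0.425 to 0.875 m from the base axis. Payload 4.7 kg.
Tool frame: the origin (TCP) lies between the finger pads; the fingertips stand env.tip_reach ahead of it and the grasp point (between the pads) lies 2 mm behind it (env.tip_reach is the distance from the TCP to the fingertips, in m); z points along the fingers, y is the line along which they close (so a half turn about z gives the same grasp; the last joint's range is limited). The gripper opens to 87 mm and grips with 3 to 60 N. Pads are 19 mm wide; open, the fingers measure 117 mm over their backs; the gripper's body (75 mm by 190 mm) begins 51 mm behind the grasp point.
Start: joints at [-70.239, 18.392, -4.016, 83.108, 1.295, 78.541, -3.26], TCP at [0.211, 0.615, 0.24] pointing down, gripper open.
Joint ranges: [-163.93, 163.93], [-17.29, 119.83], [-79.2, 71.16], [3.27, 140.29], [-89.18, 269.18], [5.43, 117.66], [-154.24, 154.24]. Speed limits (degrees/s): [147.25, 147.25, 180, 180, 180, 180, 180].

### API

Orientations are given as [roll, pitch, yaw] about the fixed x, y, z axes, in that order (R = Rz(yaw) Ry(pitch) Rx(roll)).
In Python, from cell import env, viewer, telemetry, sign_off gives the robot as it stands (env), with the cameras (viewer), the readings (telemetry) and the job as plain functions.
- The arm moves only by the shell command python3 steer.py 'ROWS' [FORCE]. ROWS is rows parted by semicolons, their numbers by spaces, 1 to 8 of them, each of 5 numbers: dx, dy, dz in m, then a turn about the tool's z in degrees, then the finger opening in m; each row is the pose to reach, as a shift and turn from the pose commanded when the command began, along the tool's axes at that moment; what a row does not reach only later rows make up. A row lasts 1/12 s, in which the tool goes at most 0.0417 m and 7.16 degrees, less where a joint would pass 70% of its speed; a pose out of reach is approached as far as the arm can. The fingers move at their own pace and stop on an object; FORCE is the grip in N (left out, the last holds). Time passes only in rows, so rows that do not move let the fingers close. It prints the time, the measured TCP pose, the force, the opening and the grip force at its end.
- telemetry.get_obs(): the state, without advancing time (a new reading comes with each control period).
- viewer.read_camera(name): name is "scene" or "top" or "wrist"; returns a dict with "color" (480x640x3 uint8, blue, green, red), "fx", "fy", "cx", "cy" (pixels), "world_from_camera" (4x4, takes a point from camera to world coordinates). Camera axes: x right, y down, z forward; pixel columns grow to the right and rows downward; lengths in m; the calibration is good to about 2 mm. A picture is of the moment at which its call begins. There is no depth.
- sign_off(): hands the job in; it is judged then, once.
The state is a dict: "time_s": time; "qpos": joint angles; "joint_velocities": joint speeds; "effort": joint torques, N m; "tool_pos": TCP position; "tool_rot": TCP orientation; "force": force on the tool from outside, world axes, zero at the start; "wrist_torque": the same for the moment, N m; "grip_width": finger opening in m; "grasp_force": force on a finger pad.
Only numpy, scipy, OpenCV 4.12 (cv2) and the standard library are available. Lean on these libraries where they do the work, as an engineer would, in place of code of your own. Each camera call takes 0.05 s, during which the arm holds its last target. There are 200 camera calls.

### The job

The formed cover tray is stuck in the mouth of the loaded carrier tray: pinch its upright corner tab gently (no more than about 40 N, or the tab cracks) and peel it, raising the tab corner first while the opposite corner stays down, then draw the cover clear; the carrier must stay standing where it is. Carry the cover over the foam mat and finish while still holding it up there, level, centred over the mat and about 20 cm above the bench, for inspection. Leave everything else on the bench undisturbed.

Things in the scene. Friction and masses are not known exactly. Their poses are not given: they have to be found in the camera images.
- cover: Formed rigid plastic cover tray, about 120 g: pan 170 x 130 mm outside, 12 mm deep, walls 3 mm, with a flat flange 190 (x) x 150 (y) mm, 3 mm thick, round its mouth. Origin: centre of the pan's underside, z up; flange underside at z = 12 mm, top at 15 mm. At the start the pan hangs inside the carrier's mouth (3 mm clear all round), flange resting on the rim, held by friction (see far_corner).
- tab (a point): On the cover's pull tab, at cover (-86, -66, 35) mm. The tab is an upright plate on one flange corner, 30 mm wide, 8 mm thick, its top 30 mm above the flange's top; this point is at mid-width and mid-thickness, 20 mm above the flange's top. Its broad faces look along the cover's (1, 1) direction, at 45 degrees to its sides. There is room for a finger beside both.
- far_corner (a point): Flange corner diagonally across from the tab, underside, at cover (95, 75, 12) mm: tip about it. Spring beads in its carrier (at cover x = 55 on both long sides, y = 40 mm on both short sides) each drag on the pan with about 1.4 N until it has risen 6 mm past them. Pulled straight up all hold at once, nearly the carrier's weight; tipped, they let go one by one, all by about 0.24 rad.
- carrier: Carrier tray, loose on the bench and holding a display panel, 0.6 kg in all: open box 186 (x) x 146 (y) x 45 mm high with 5 mm walls. Origin at the centre of its underside, axes parallel to the cover's at the start; the cover's origin starts 33 mm above it. A second, empty tray of the same size without a cover also stands on the bench.
- mat: Foam mat lying on the bench, 220 x 180 x 3 mm, fixed. Origin at the centre of its underside. It may be left or right of the carrier.
- screwdriver: Screwdriver lying between the carrier and the mat, under 40 mm high; origin on its underside. Leave alone.
- parts_bin: Clear open parts bin, 120 x 90 x 60 mm, on the far side of the bench; origin at the centre of its underside. Leave alone.
- tape_roll: Roll of tape lying flat, 90 mm across, 25 mm high, close to the robot; origin at the centre of its underside. Leave alone.
- carton: Small cardboard carton, 140 x 100 x 90 mm, on the left; origin at the centre of its underside. Leave alone.
- empty_carrier: Empty tray without cover, 186 x 146 x 45 mm, far left; origin at the centre of its underside. Leave alone.
- spray_bottle: Bottle, 50 mm across, 140 mm high, on the right; origin at the centre of its underside. Leave alone.
- panel_pc: Panel computer lying face up, 170 x 240 x 40 mm, on the right; origin at the centre of its underside. Leave alone.

How it is judged (in metres and radians):
On the way, in this order (a step that is already met when the one before it is completed fails the run):
1. the tab corner is raised (cover tipped over 0.1 rad) while the opposite corner is still down in the carrier (within 12 mm of seated) and the carrier stands flat (within 0.06 rad) (angle between cover's own z axis and vertical above 0.1 rad and z of far_corner in the frame of carrier below 0.057 m and angle between carrier's own z axis and vertical below 0.06 rad), for 0.1 s.
2. the cover is clear of the carrier, opposite corner more than 25 mm above its seat (z of far_corner in the frame of carrier above 0.07 m and contact force between cover and carrier below 0.1 N), for 0.1 s.
At the end, for the whole second after the job is handed in: The fingers still hold the cover, at rest, level within 0.17 rad, its underside 140 to 300 mm above the bench, its centre within 35 mm (horizontally) of the mat's centre, touching nothing else; the carrier stands flat on the bench within 25 mm of where it was (contact force between the fingers and cover above 1 N and height (world z) of cover between 0.14 and 0.3 m and angle between cover's own z axis and vertical below 0.17 rad and horizontal distance between cover and mat below 0.035 m and linear speed of cover below 0.03 m/s and angle between carrier's own z axis and vertical below 0.05 rad and height (world z) of carrier below 0.005 m and distance of carrier from where it was at the start of the episode below 0.025 m and contact force between cover and carrier below 0.1 N); the arm keeps its last pose, push and grip.
It fails at once if the fingers squeeze the cover harder than 45 N a pad (90 N over both) (contact force between the fingers and cover above 90 N).
It fails at once if the carrier is lifted, tipped or shoved: over 25 mm from its place, or tipped over 0.15 rad (distance of carrier from where it was at the start of the episode above 0.025 m or angle between carrier's own z axis and vertical above 0.15 rad).
It fails at once if a bystander is shifted by more than 20 mm (distance of any of screwdriver, parts_bin, tape_roll, carton, empty_carrier, spray_bottle, panel_pc from where it was at the start of the episode above 0.02 m).
It also fails if it takes over 42 s, if anything falls off the work surface, if the arm or the gripper's body presses on something with over 40 N, if the wrist force passes 120 N, or if a joint passes its speed limit or range.

## Working session

There is one attempt and no reset: what is moved stays moved. The work goes in short steps, Python scripts to look and compute and a shell command to move; the robot and the scene stay as the last step left them, time stands still between calls to the robot, and variables do not carry over. Pictures are saved under pics/ and viewed, at most 10 in all, crops included, and the job is handed in when it is done.

```bash
ls; mkdir -p pics; python3 - <<'E'
from cell import env, viewer, telemetry, sign_off
import cv2
o=telemetry.get_obs(); print(o['time_s'],o['tool_pos'],o['tool_rot'],o['grip_width'],env.tip_reach)
for n in ['top','scene']:
    c=viewer.read_camera(n); cv2.imwrite(f'pics/{n}0.png',c['color']); print(n,c['fx'],c['fy'],c['cx'],c['cy']); print(c['world_from_camera'])
E
```

```text
cell.py
pics
steer.py
0.0 [0.21099597 0.61424235 0.23845613] [-1.79890495e+02  7.79124418e-03  1.61048965e+02] 0.08697806723187218 0.017
top 622.7297149949104 622.7297149949104 331.62956718797915 239.3673506637076
[[ 2.45002878e-02 -9.87821690e-01  1.53649094e-01  2.71234690e-01]
 [-9.99691210e-01 -2.48469597e-02 -3.36111987e-04 -2.12783596e-02]
 [ 4.14973155e-03 -1.53593414e-01 -9.88125419e-01  1.78044366e+00]
 [ 0.00000000e+00  0.00000000e+00  0.00000000e+00  1.00000000e+00]]
scene 496.8621258194942 496.8621258194942 324.18016156980735 237.08212351278627
[[ 0.74938117  0.35339935 -0.55994354  1.29839879]
 [ 0.66170284 -0.43038352  0.61393761 -0.79731961]
 [-0.02402532 -0.83058951 -0.55636665  0.78479674]
 [ 0.          0.          0.          1.        ]]
```

View pics/top0.png

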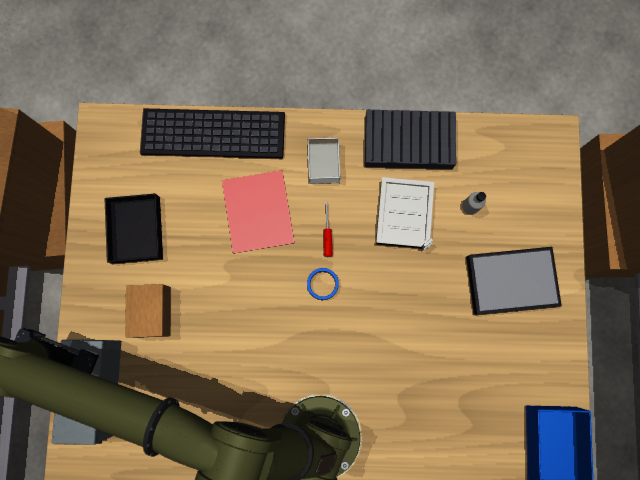

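View pics/scene0.png

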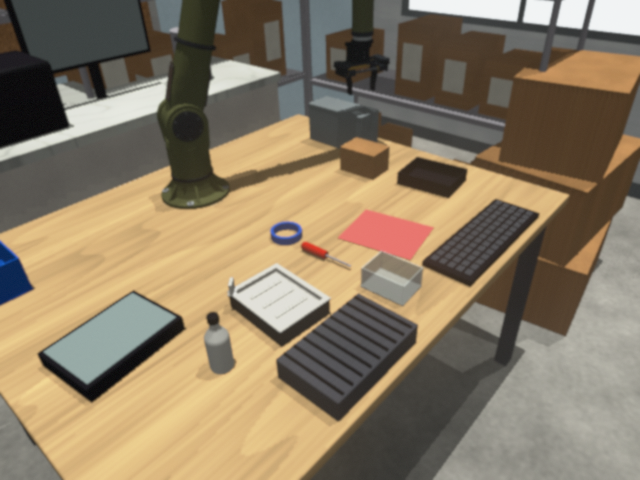

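The top view shows the white cover at about (405,213), with its tab at its near-right corner, about (428,243). The red mat is at (258,212), with the screwdriver between them at (327,230). The scene view shows the tab upright at about (231,286).

```bash
cat > h.py <<'E'
from cell import env, viewer, telemetry, sign_off
import cv2, numpy as np
def ray(c,uv,z):
    T=c['world_from_camera']; d=T[:3,:3]@[(uv[0]-c['cx'])/c['fx'],(uv[1]-c['cy'])/c['fy'],1]
    return T[:3,3]+d*(z-T[2,3])/d[2]
def proj(c,p):
    T=c['world_from_camera']; q=T[:3,:3].T@(np.array(p)-T[:3,3])
    return q[0]/q[2]*c['fx']+c['cx'], q[1]/q[2]*c['fy']+c['cy']
def big(m):
    return max(cv2.findContours(m,cv2.RETR_EXTERNAL,cv2.CHAIN_APPROX_NONE)[0],key=cv2.contourArea)
def rect(c,cnt,z):
    P=np.array([ray(c,p[0],z)[:2] for p in cnt],np.float32)
    r=cv2.minAreaRect(P*1000); return r,cv2.boxPoints(r)
E
python3 - <<'E'
from h import *
c=viewer.read_camera('top'); im=c['color']
hsv=cv2.cvtColor(im,cv2.COLOR_BGR2HSV)
red=cv2.inRange(hsv,(0,100,120),(8,255,255))|cv2.inRange(hsv,(172,100,120),(180,255,255))
print('mat',rect(c,big(red),.003)[0])
w=cv2.inRange(hsv,(0,0,150),(180,40,255)); w[:165]=0;w[260:]=0;w[:,:365]=0;w[:,445:]=0
w2=cv2.morphologyEx(w,cv2.MORPH_OPEN,np.ones((15,15)))  if 0 else w
cnt=big(w); r,b=rect(c,cnt,.048); print('cover',r); print(b)
r2=cv2.minAreaRect(cnt); print(r2)
cv2.imwrite('pics/c1.png',np.hstack([cv2.resize(im[165:260,365:445],None,fx=5,fy=5,interpolation=0),cv2.cvtColor(cv2.resize(w[165:260,365:445],None,fx=5,fy=5,interpolation=0),cv2.COLOR_GRAY2BGR)])[:, :800])
E
```

```text
mat ((625.9320678710938, 195.97503662109375), (219.61279296875, 180.15321350097656), 11.23018741607666)
cover ((621.717529296875, -231.44271850585938), (156.56039428710938, 196.26473999023438), 85.95539093017578)
[[ 518.3082  -302.60638]
 [ 714.0841  -316.44952]
 [ 725.12683 -160.27905]
 [ 529.35095 -146.43591]]
((406.3912048339844, 213.2514190673828), (55.65952682495117, 68.17750549316406), 4.969740867614746)
```

View pics/c1.png

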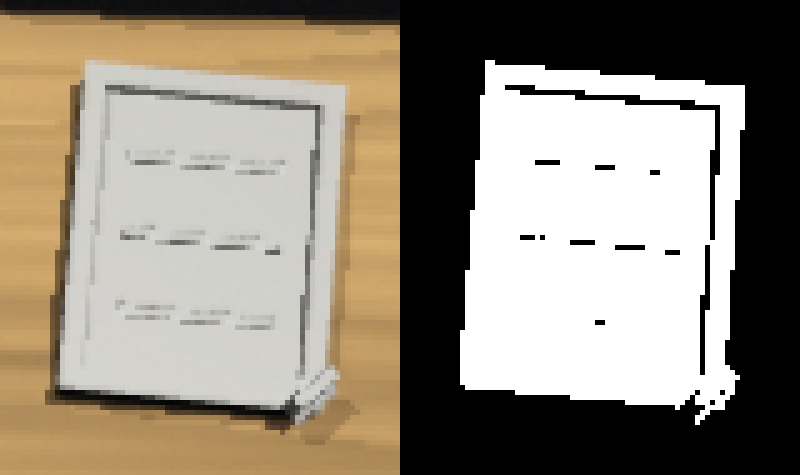

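The crop shows the flange outline plainly, with the tab at its lower right corner, about (428,243) in the full picture. The tab widens the fitted rectangle, so I'll strip it from the mask and refit.

```bash
python3 - <<'E'
from h import *
c=viewer.read_camera('top'); im=c['color']
hsv=cv2.cvtColor(im,cv2.COLOR_BGR2HSV)
w=cv2.inRange(hsv,(0,0,150),(180,40,255)); w[:165]=0;w[260:]=0;w[:,:365]=0;w[:,445:]=0
f=np.zeros_like(w); cv2.drawContours(f,[big(w)],-1,255,-1)
for k in (9,13):
    g=cv2.morphologyEx(f,cv2.MORPH_OPEN,np.ones((k,k),np.uint8))
    r,b=rect(c,big(g),.048); print(k,r); 
ctr=np.array(r[0])/1000; 
# long axis dir
e=b[1]-b[0]; e2=b[2]-b[1]; L=e if np.linalg.norm(e)>np.linalg.norm(e2) else e2
L=L/np.linalg.norm(L); L=L*np.sign(L[0]); yaw=np.arctan2(L[1],L[0]); print('yaw',np.degrees(yaw))
R=np.array([[np.cos(yaw),-np.sin(yaw)],[np.sin(yaw),np.cos(yaw)]])
tab=ctr+R@[-.086,-.066]; far=ctr+R@[.095,.075]
top=[*tab,.078]; print('tab',tab,'far',far,'tab top px',proj(c,top))
s=viewer.read_camera('scene'); print('scene tabtop px',proj(s,top),'tab base',proj(s,[*tab,.048]),'far',proj(s,[*far,.048]))
v=s['color'][250:350,200:340]; q=cv2.resize(v,None,fx=5,fy=5,interpolation=cv2.INTER_CUBIC)
for p in (top,[*tab,.048],[*far,.048]):
    x,y=proj(s,p); cv2.circle(q,(int((x-200)*5),int((y-250)*5)),4,(0,0,255),1)
cv2.imwrite('pics/s1.png',q)
o=telemetry.get_obs(); print(o['tool_pos'],o['tool_rot'])
E
```

```text
9 ((625.6312866210938, -228.0819854736328), (149.2963104248047, 188.90484619140625), 85.99006652832031)
13 ((625.64306640625, -228.10711669921875), (149.3277130126953, 188.8192138671875), 86.0687484741211)
yaw -3.9312522
tab [ 0.53532049 -0.28805571] far [ 0.7255615  -0.15979674] tab top px (np.float64(427.80998201775213), np.float64(241.98530858013808))
scene tabtop px (np.float64(228.64912271431047), np.float64(280.14319370610303)) tab base (np.float64(230.34725657401054), np.float64(290.28517559869374)) far (np.float64(328.7317224302108), np.float64(296.9295434672528))
[0.21107666 0.61451134 0.23902053] [-1.79947074e+02  4.24457041e-03  1.61047969e+02]
```

View pics/s1.png

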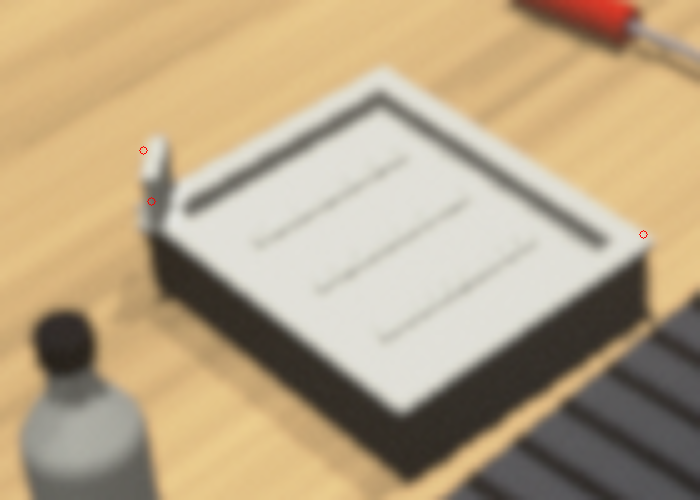

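Both views agree to about 2 px. The flange measures 149x189 mm and the mat 220x180 mm, as expected. I'll grip the tab's broad faces with the tool yaw at 131°, which puts the closing line at 41°. The peel will rely on the tab pivoting in the pads.

```bash
cat > to.py <<'E'
import sys; from h import *
from scipy.spatial.transform import Rotation as Ro
# chain of waypoints x,y,z,psi: shift from previous one, in the tool axes there
o=telemetry.get_obs(); p=np.array(o['tool_pos']); psi=o['tool_rot'][2]
for a in sys.argv[1:]:
    x,y,z,q=map(float,a.split(',')); R=Ro.from_euler('xyz',[180,0,psi],degrees=True).as_matrix()
    d=R.T@(np.array([x,y,z])-p); print(a,d.round(4),'turn',round((psi-q+180)%360-180,2),'rows',round(np.linalg.norm(d)/.0417,1)); p=np.array([x,y,z]); psi=q
E
python3 to.py .5,.38,.24,161 .6,.08,.24,161 .59,-.2,.24,131 .535,-.288,.17,131
```

```text
.5,.38,.24,161 [-0.3494 -0.128  -0.001 ] turn 0.05 rows 8.9
.6,.08,.24,161 [-0.1922 -0.2511 -0.    ] turn 0.0 rows 7.6
.59,-.2,.24,131 [-0.0817 -0.268  -0.    ] turn 30.0 rows 6.7
.535,-.288,.17,131 [-0.0303 -0.0992  0.07  ] turn 0.0 rows 3.0
```

```bash
python3 steer.py '-0.35 -0.128 0 0 0.087;-0.35 -0.128 0 0 0.087;-0.35 -0.128 0 0 0.087;-0.35 -0.128 0 0 0.087;-0.35 -0.128 0 0 0.087;-0.35 -0.128 0 0 0.087;-0.35 -0.128 0 0 0.087;-0.35 -0.128 0 0 0.087'
python3 to.py .6,.08,.24,161
```

```text
time_s: 0.92
tool_pos: [0.4713, 0.4033, 0.2397]
tool_rot: [180.0, 0.0, 161.1]
force: [0.2, 1.7, -0.6]
grip_width: 0.0872
grasp_force: 0.0
.6,.08,.24,161 [-0.2267 -0.264  -0.0003] turn 0.06 rows 8.3
```

```bash
python3 steer.py '-0.22 -0.26 0 0 0.087;-0.22 -0.26 0 0 0.087;-0.22 -0.26 0 0 0.087;-0.22 -0.26 0 0 0.087;-0.22 -0.26 0 0 0.087;-0.22 -0.26 0 0 0.087;-0.22 -0.26 0 0 0.087;-0.22 -0.26 0 0 0.087'
python3 to.py .56,-.2,.24,131
```

```text
time_s: 1.58
tool_pos: [0.5914, 0.0923, 0.2398]
tool_rot: [180.0, 0.0, 161.1]
force: [0.6, 0.6, 0.3]
grip_width: 0.0868
grasp_force: 0.0
.56,-.2,.24,131 [-6.520e-02 -2.866e-01 -2.000e-04] turn 30.06 rows 7.0
```

```bash
python3 steer.py '-0.065 -0.287 0 30 0.087;-0.065 -0.287 0 30 0.087;-0.065 -0.287 0 30 0.087;-0.065 -0.287 0 30 0.087;-0.065 -0.287 0 30 0.087;-0.065 -0.287 0 30 0.087;-0.065 -0.287 0 30 0.087;-0.065 -0.287 0 30 0.087'
python3 to.py .535,-.288,.17,131
```

```text
time_s: 2.25
tool_pos: [0.556, -0.2093, 0.2402]
tool_rot: [-179.8, 0.3, 130.3]
force: [-0.4, -1.3, -0.0]
grip_width: 0.0871
grasp_force: 0.0
.535,-.288,.17,131 [-0.0464 -0.0669  0.0702] turn -0.69 rows 2.6
```

```bash
python3 steer.py '-0.046 -0.067 0.03 0 0.087;-0.046 -0.067 0.07 0 0.087;-0.046 -0.067 0.07 0 0.087;-0.046 -0.067 0.07 0 0.087;-0.046 -0.067 0.07 0 0.087'
python3 - <<'E'
from h import *
o=telemetry.get_obs(); print(o['tool_pos'],o['tool_rot'])
c=viewer.read_camera('wrist'); im=c['color'].copy()
t=[.5353,-.2881]; far=[.7256,-.1598]
for p in ([*t,.078],[*t,.048],[*far,.048]):
    x,y=proj(c,p); print(x,y); 
    if abs(x)<2000 and abs(y)<2000: cv2.circle(im,(int(x),int(y)),5,(0,0,255),1)
cv2.imwrite('pics/w1.png',im)
E
```

```text
time_s: 2.67
tool_pos: [0.5377, -0.2774, 0.1682]
tool_rot: [-179.9, -0.2, 130.9]
force: [0.6, 0.8, 1.4]
grip_width: 0.0871
grasp_force: 0.0
[ 0.5376886  -0.27735902  0.16821102] [-1.79913573e+02 -1.51345911e-01  1.30903895e+02]
304.87884627064614 263.0166155427369
306.27700480682915 249.00174746491146
601.4596468172189 283.13959883945955
```

View pics/w1.png

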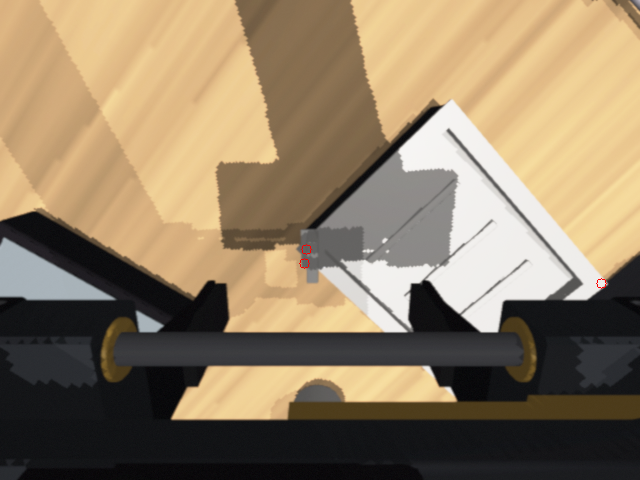

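The wrist view shows the tab at about u 306-318, v 230-283. My predicted points are about 6 px to its left, so I'll let the arm settle and measure again.

```bash
python3 steer.py '0 0 0 0 0.087;0 0 0 0 0.087'
python3 - <<'E'
from h import *
o=telemetry.get_obs(); print(o['tool_pos'],o['tool_rot'])
c=viewer.read_camera('wrist'); im=c['color']; print(c['fx'],c['world_from_camera'])
t=[.5353,-.2881]; far=[.7256,-.1598]
for p in ([*t,.078],[*t,.048],[*far,.048]): print(proj(c,p))
q=cv2.resize(im[210:310,260:390],None,fx=6,fy=6,interpolation=0)
cv2.imwrite('pics/w2.png',q)
E
```

```text
time_s: 2.88
tool_pos: [0.5407, -0.2757, 0.1711]
tool_rot: [179.9, 0.1, 131.2]
force: [-0.2, -0.5, 0.8]
grip_width: 0.087
grasp_force: 0.0
[ 0.54071504 -0.27567882  0.17106095] [1.79879243e+02 1.08370416e-01 1.31200682e+02]
371.7392170544696 [[ 0.75217186  0.62907592  0.19621665  0.4864246 ]
 [ 0.65896118 -0.71929702 -0.219959   -0.21407427]
 [ 0.00276714  0.29474613 -0.95557159  0.31568753]
 [ 0.          0.          0.          1.        ]]
(np.float64(299.550413402458), np.float64(259.94873494919983))
(np.float64(301.33632251283655), np.float64(246.19479623951636))
(np.float64(592.9324159964515), np.float64(281.0468807838496))
```

View pics/w2.png

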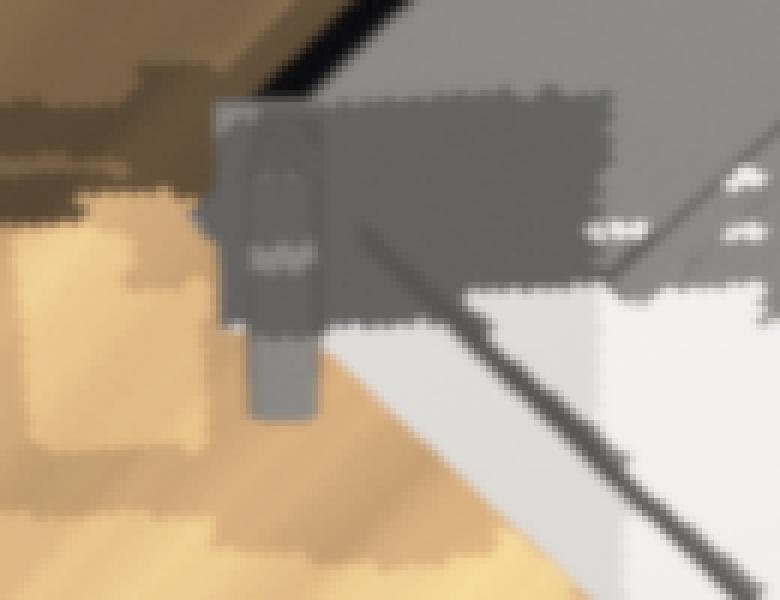

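In the crop the tab spans x 247-321, so its centre is u≈307.3, and the far end of its top face is at v≈280. I'll cast that point at the tab-top height.

```bash
python3 - <<'E'
from h import *
for k in range(3):
    c=viewer.read_camera('wrist'); im=c['color'].astype(int)
    o=telemetry.get_obs()
    p=ray(c,(307.3,279.8),.078)[:2]; T=c['world_from_camera']
    ps=np.radians(o['tool_rot'][2]); tx=np.array([np.cos(ps),np.sin(ps)]); ty=np.array([np.sin(ps),-np.cos(ps)])
    ctr=p+tx*.015; d=ctr-o['tool_pos'][:2]
    l,r=ray(c,(301.2,270),.078)[:2],ray(c,(313.5,270),.078)[:2]
    print(o['tool_pos'],o['tool_rot'][2],'tab',ctr,'in tool x,y',d@tx,d@ty,'thick',np.linalg.norm(r-l))
E
python3 to.py .536,-.287,.12,131
```

```text
[ 0.54020123 -0.27604127  0.17076499] 131.16661553194365 tab [ 0.53870591 -0.28453703] in tool x,y -0.005411295123237657 -0.006718012853638929 thick 0.008439146754703726
[ 0.53999758 -0.27619924  0.17053919] 131.14983891268858 tab [ 0.53836728 -0.28465565] in tool x,y -0.005294818304901615 -0.006792180540781136 thick 0.00843268547282172
[ 0.53970685 -0.27639428  0.17032924] 131.1227098117156 tab [ 0.53800286 -0.28476815] in tool x,y -0.00518738399228392 -0.006790897117389297 thick 0.008425051216562082
.536,-.287,.12,131 [-0.0056 -0.0098  0.0503] turn 0.12 rows 1.2
```

```bash
python3 steer.py '-0.0055 -0.007 0.03 0 0.087;-0.0055 -0.007 0.07 0 0.087;-0.0055 -0.007 0.07 0 0.05;-0.0055 -0.007 0.07 0 0.04;-0.0055 -0.007 0.07 0 0.04;-0.0055 -0.007 0.07 0 0.04' 5
python3 - <<'E'
from h import *
o=telemetry.get_obs(); print(o['tool_pos'],o['tool_rot'],o['grip_width'])
c=viewer.read_camera('wrist'); cv2.imwrite('pics/w3.png',c['color'][200:440,180:500])
print(proj(c,[.538,-.2847,.078]))
E
```

```text
time_s: 3.58
tool_pos: [0.5389, -0.2863, 0.1021]
tool_rot: [179.9, 0.2, 131.1]
force: [0.2, 0.3, 0.8]
grip_width: 0.0676
grasp_force: 0.0
[ 0.53894647 -0.28634505  0.10206382] [179.88879607   0.19539741 131.07270329] 0.06761635673434509
(np.float64(318.38019320521596), np.float64(293.5911455800648))
```

View pics/w3.png

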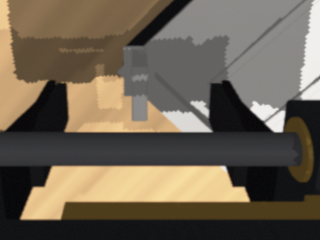

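The tab is at crop x 132-147 and the fingers are at 67 and 211, so their middle is 139 and the tab is centred. I'll check the other axis by ray, then go down.

```bash
python3 - <<'E'
from h import *
c=viewer.read_camera('wrist'); o=telemetry.get_obs()
p=ray(c,(319.5,321),.078)[:2]; ps=np.radians(o['tool_rot'][2]); tx=np.array([np.cos(ps),np.sin(ps)]); ty=np.array([np.sin(ps),-np.cos(ps)])
d=p+tx*.015-o['tool_pos'][:2]; print(d@tx,d@ty,o['tool_pos'])
E
python3 steer.py '0 0 0.03 0 0.04;0 0 0.03 0 0.03;0 0 0.03 0 0.03;0 0 0.03 0 0.03'
```

```text
0.0013500007588180141 0.0010576519754546653 [ 0.53870019 -0.28625358  0.10179124]
time_s: 4.02
tool_pos: [0.5378, -0.286, 0.0707]
tool_rot: [180.0, 0.0, 131.0]
force: [0.3, -0.3, -0.1]
grip_width: 0.035
grasp_force: 0.0
```

```bash
python3 steer.py '0.001 0.001 0 0 0.02;0.001 0.001 0 0 0.004;0.001 0.001 0 0 0.0;0.001 0.001 0 0 0;0.001 0.001 0 0 0;0.001 0.001 0 0 0;0.001 0.001 0 0 0;0.001 0.001 0 0 0' 12; python3 steer.py '0 0 0 0 0;0 0 0 0 0'
```

```text
time_s: 4.68
tool_pos: [0.5377, -0.2844, 0.07]
tool_rot: [180.0, 0.0, 131.1]
force: [-0.0, 1.0, 2.9]
grip_width: 0.0077
grasp_force: 12.0
time_s: 4.85
tool_pos: [0.5377, -0.2844, 0.07]
tool_rot: [180.0, 0.0, 131.1]
force: [-0.9, 0.7, 5.6]
grip_width: 0.0078
grasp_force: 12.0
```

```bash
python3 steer.py '0 0 -0.002 0 0;0 0 -0.004 0 0;0 0.0005 -0.006 0 0;0 0.001 -0.008 0 0;0 0.001 -0.010 0 0;0 0.001 -0.012 0 0;0 0.001 -0.012 0 0'; python3 -c "
from h import *
cv2.imwrite('pics/s2.png',cv2.resize(viewer.read_camera('scene')['color'][230:350,180:340],None,fx=4,fy=4))"
```

```text
time_s: 5.43
tool_pos: [0.538, -0.2838, 0.0819]
tool_rot: [-180.0, -0.0, 131.0]
force: [1.4, 0.8, -2.2]
grip_width: 0.0086
grasp_force: 12.3
```

View pics/s2.png

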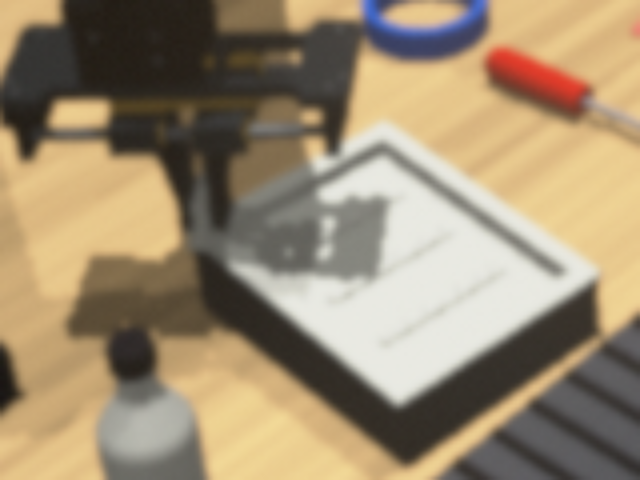

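The carrier is still standing flat in the scene view. The finger opening grew by 0.9 mm, which fits the tab tipping between the pads. I'll keep going up the arc.

```bash
python3 steer.py '0 0.0005 -0.003 0 0;0 0.001 -0.006 0 0;0 0.001 -0.009 0 0;0 0.002 -0.012 0 0;0 0.003 -0.015 0 0;0 0.003 -0.018 0 0;0 0.004 -0.021 0 0;0 0.004 -0.021 0 0'; python3 -c "
from h import *
cv2.imwrite('pics/s3.png',cv2.resize(viewer.read_camera('scene')['color'][230:350,180:340],None,fx=4,fy=4))"
```

```text
time_s: 6.15
tool_pos: [0.5419, -0.2811, 0.1034]
tool_rot: [179.9, 0.1, 131.1]
force: [0.3, -0.0, -1.7]
grip_width: 0.0082
grasp_force: 12.0
```

View pics/s3.png

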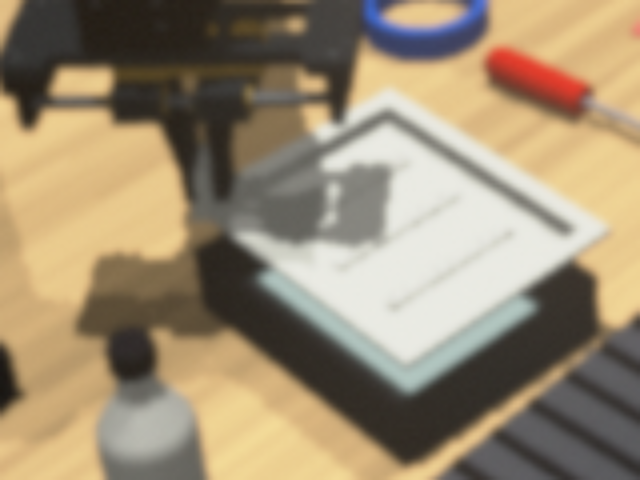

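The cover has come up nearly level: in the crop the far corner has lifted off at about (608,230), and the pads have straightened the tab. Step 1 may not have counted. At the current height the fix is simple. I'll soften the grip so the cover sags about the tab, the far corner drops back into its seat, and the tip becomes about 0.14 rad.

```bash
python3 steer.py '0 0 0 0 0;0 0 0 0 0;0 0 0 0 0;0 0 0 0 0' 5;python3 steer.py '0 0 0 0 0;0 0 0 0 0;0 0 0 0 0;0 0 0 0 0' 3; python3 -c "
from h import *
cv2.imwrite('pics/s4.png',cv2.resize(viewer.read_camera('scene')['color'][230:350,180:340],None,fx=4,fy=4))"
```

```text
time_s: 6.53
tool_pos: [0.541, -0.2811, 0.1024]
tool_rot: [-180.0, -0.0, 131.0]
force: [0.4, -0.2, -1.4]
grip_width: 0.0102
grasp_force: 5.4
time_s: 6.87
tool_pos: [0.5412, -0.2812, 0.1026]
tool_rot: [180.0, 0.0, 131.0]
force: [-0.1, -0.5, -1.0]
grip_width: 0.0106
grasp_force: 3.3
```

View pics/s4.png

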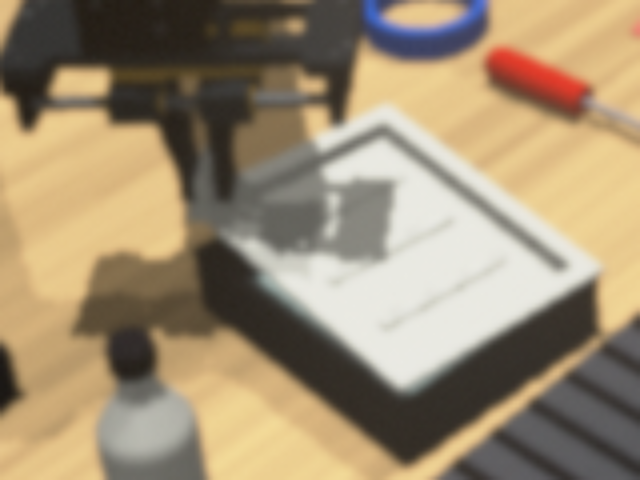

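The far corner is back at its seated position, crop (600,268), with the tab corner raised and the carrier flat. The 10.6 mm opening means a tip of about 0.14 rad. I'll raise it a little more for margin, then firm the grip so it levels, and draw it clear.

```bash
python3 steer.py '0 0.001 -0.002 0 0;0 0.001 -0.004 0 0;0 0.001 -0.006 0 0;0 0.002 -0.008 0 0;0 0.002 -0.008 0 0;0 0.002 -0.008 0 0;0 0.002 -0.008 0 0' 4
python3 steer.py '0 0 -0.002 0 0;0 0 -0.005 0 0;0 0 -0.01 0 0;0 0 -0.02 0 0;0 0 -0.03 0 0;0 0 -0.04 0 0;0 0 -0.05 0 0;0 0 -0.06 0 0' 25
```

```text
time_s: 7.5
tool_pos: [0.5427, -0.2797, 0.1105]
tool_rot: [180.0, -0.0, 131.1]
force: [0.2, -0.3, -0.4]
grip_width: 0.0117
grasp_force: 4.3
time_s: 8.17
tool_pos: [0.543, -0.2799, 0.1722]
tool_rot: [180.0, 0.1, 131.0]
force: [-0.3, 0.0, -1.2]
grip_width: 0.0079
grasp_force: 25.0
```

Level and held: opening 7.9 mm at 25 N. Now up, then over to the mat.

```bash
python3 steer.py '0 0 -0.02 0 0;0 0 -0.045 0 0;0 0 -0.065 0 0;0 0 -0.065 0 0;0 0 -0.065 0 0'
python3 - <<'E'
from h import *
c=viewer.read_camera('top'); im=c['color']; hsv=cv2.cvtColor(im,cv2.COLOR_BGR2HSV)
w=cv2.inRange(hsv,(0,0,150),(180,40,255)); w[:150]=0;w[270:]=0;w[:,:355]=0;w[:,455:]=0
print(cv2.boundingRect(big(w)),cv2.contourArea(big(w)))
E
python3 to.py .543,.144,.237,131
```

```text
time_s: 8.58
tool_pos: [0.5433, -0.2802, 0.2373]
tool_rot: [179.9, 0.2, 131.0]
force: [-0.3, 0.6, -1.9]
grip_width: 0.008
grasp_force: 25.0
(380, 159, 63, 79) 2579.5
.543,.144,.237,131 [ 0.3193  0.2786 -0.0013] turn 0.05 rows 10.2
```

```bash
python3 steer.py '0.01 0.009 0 0 0;0.03 0.026 0 0 0;0.05 0.044 0 0 0;0.07 0.061 0 0 0;0.09 0.079 0 0 0;0.11 0.096 0 0 0;0.13 0.114 0 0 0;0.15 0.131 0 0 0'
python3 steer.py '0.02 0.018 0 0 0;0.04 0.035 0 0 0;0.06 0.053 0 0 0;0.08 0.07 0 0 0;0.1 0.088 0 0 0;0.12 0.105 0 0 0;0.14 0.122 0 0 0;0.15 0.131 0 0 0'
python3 steer.py '0.01 0.009 0 0 0;0.016 0.014 0 0 0;0.019 0.0165 0 0 0;0.019 0.0165 0 0 0;0.019 0.0165 0 0 0;0.019 0.0165 0 0 0'
cat > chk.py <<'E'
from h import *
c=viewer.read_camera('top'); im=c['color']; hsv=cv2.cvtColor(im,cv2.COLOR_BGR2HSV)
w=cv2.inRange(hsv,(0,0,100),(180,45,255)); w[:150]=0;w[290:]=0;w[:,:180]=0;w[:,305:]=0
n=big(w); print(cv2.boundingRect(n)); f=np.zeros_like(w); cv2.drawContours(f,[n],-1,255,-1)
f=cv2.morphologyEx(f,cv2.MORPH_OPEN,np.ones((11,11),np.uint8)); print(rect(c,big(f),.21)[0])
# carrier dark outline where it stood
d=cv2.inRange(hsv,(0,0,0),(180,255,60)); d[:168]=0;d[265:]=0;d[:,:360]=0;d[:,450:]=0
print('carrier',rect(c,big(d),.045)[0])
s=viewer.read_camera('scene'); 
E
python3 chk.py
```

```text
time_s: 9.3
tool_pos: [0.5419, -0.079, 0.2339]
tool_rot: [-179.9, -0.1, 131.1]
force: [-0.1, -0.8, -2.0]
grip_width: 0.0078
grasp_force: 25.0
time_s: 9.97
tool_pos: [0.5416, 0.1226, 0.2337]
tool_rot: [-179.9, -0.2, 131.3]
force: [-0.3, 1.5, -2.1]
grip_width: 0.0074
grasp_force: 25.0
time_s: 10.47
tool_pos: [0.5435, 0.1421, 0.2356]
tool_rot: [-180.0, 0.0, 130.9]
force: [0.2, -0.0, -1.2]
grip_width: 0.0079
grasp_force: 25.0
(215, 155, 66, 73)
((702.5571899414062, 213.39541625976562), (53.56875228881836, 104.67798614501953), 1.4739662408828735)
carrier ((621.6323852539062, -225.89361572265625), (147.74147033691406, 191.10467529296875), 85.93560791015625)
```

The carrier is within a few mm of its place. From the tab, the cover's centre should be about (0.634, 0.202), so I'll shift it (-8, -6) mm and check the level by triangulating the far corner from two views.

```bash
python3 to.py .535,.136,.237,131; python3 - <<'E'
from h import *
t=viewer.read_camera('top'); s=viewer.read_camera('scene'); o=telemetry.get_obs()
def corner(c,lo,box,dirn):
    h=cv2.cvtColor(c['color'],cv2.COLOR_BGR2HSV); w=cv2.inRange(h,(0,0,lo),(180,45,255)); m=np.zeros_like(w); x0,y0,x1,y1=box; m[y0:y1,x0:x1]=w[y0:y1,x0:x1]
    n=big(m); P=n[:,0,:]; print(cv2.boundingRect(n)); return P[np.argmax(P@np.array(dirn))].astype(float)
p=corner(t,120,(180,145,305,290),(-1,-1.0)); 
pred=np.array([*(o['tool_pos'][:2]+np.array([.19,.128])),o['tool_pos'][2]-.022])
a=proj(s,pred); q=corner(s,150,(int(a[0])-120,int(a[1])-70,int(a[0])+50,int(a[1])+60),(1,0.3))
print('top px',p,'pred',proj(t,pred),'scene',q,'pred',a)
def pr(c):
    T=c['world_from_camera']; K=np.array([[c['fx'],0,c['cx']],[0,c['fy'],c['cy']],[0,0,1]]); return K@np.linalg.inv(T)[:3]
X=cv2.triangulatePoints(pr(t),pr(s),p.reshape(2,1),q.reshape(2,1)); print('far',(X[:3]/X[3]).T,'pred',pred)
E
```

```text
.535,.136,.237,131 [ 0.0007 -0.0107 -0.0013] turn -0.06 rows 0.3
(214, 155, 67, 73)
(359, 147, 79, 43)
top px [224. 155.] pred (np.float64(221.12328499743944), np.float64(153.54234608065428)) scene [437. 168.] pred (np.float64(438.6467797114129), np.float64(165.79128372091316))
far [[0.731642   0.26456479 0.2089579 ]] pred [0.73338357 0.27094188 0.21369481]
```

The far corner measures z = 0.209 m against 0.214 m if level, so the tilt is about 0.02 rad. Final trim, settle and sign off.

```bash
python3 steer.py '0 -0.003 0 0 0;0 -0.007 0 0 0;0 -0.007 0 0 0;0 -0.007 0 0 0;0 -0.007 0 0 0;0 -0.007 0 0 0;0 -0.007 0 0 0;0 -0.007 0 0 0' && python3 -c "
from cell import env, viewer, telemetry, sign_off
print(sign_off())"
```

```text
time_s: 11.33
tool_pos: [0.538, 0.1392, 0.2355]
tool_rot: [180.0, 0.0, 131.1]
force: [-0.4, 0.1, -1.7]
grip_width: 0.0081
grasp_force: 25.0
the job is handed in; nothing more can be done
None
```

The cover is peeled, clear and held near level (about 0.02 rad) over the mat at 25 N, about 0.20 m up and within about 1 cm of its centre, with the carrier still standing and only a few mm from its start; the first lift came out level, so I softened the grip to drop the far corner back and tip it properly, and the job was handed in at 11.3 s with no verdict returned.

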